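Nest the dispensing jar under the tablet counter's chute

ROBOT

A 6-joint arm with a two-finger parallel gripper is mounted at the origin on the work surface. World frame = base frame: x ahead of the robot, y to its left, z up, the work surface at z = 0. Lengths are in m, angles in rad, forces in N, time in s.
With the tool pointing down it reaches from about 0.275 to 0.825 m from the base axis. Payload 5.2 kg.
Tool frame: the origin (TCP) lies on the centre line of the jaws, within the pads' length; the fingertips stand 11 mm ahead of it and the grasp point (between the pads) lies 8 mm behind it; z points along the fingers, y is the line along which they close (so a half turn about z gives the same grasp; the last joint's range is limited). The gripper opens to 93 mm and grips with 3 to 60 N. Pads are 15 mm wide; open, the fingers measure 128 mm over their backs; the gripper's body (75 mm by 188 mm) begins 65 mm behind the grasp point.
Start: joints at [1.07, 0.259, 1.535, -0, 1.348, -0.203], TCP at [0.161, 0.526, 0.23] pointing down, gripper open.
Joint ranges: [-3.14, 3.14], [-0.91, 2.08], [0.19, 2.58], [-1.22, 4.36], [0.22, 2.71], [-3.12, 3.12]. Speed limits (rad/s): [2.57, 2.57, 3.14, 3.14, 3.14, 3.14].

INTERFACE

Orientations are given as [roll, pitch, yaw] about the fixed x, y, z axes, in that order (R = Rz(yaw) Ry(pitch) Rx(roll)).
In Python, from bench import r, vision gives the robot as it stands.
- The arm moves only by the shell command python3 -m inch 'ROWS' [OPENING] [FORCE]. ROWS is a JSON object of lists of equal length, an entry for each row: "slide": the shift along the tool's x, y, z in units of 40 mm (1.0 is 40 mm), a list of three; "twist": the turn about the tool's z in units of 6 degrees (1.0 is 6 degrees). In form: {"slide": [[x, y, z], ...], "twist": [twist, ...]}. A call has 1 to 5 rows; each row shifts and turns the commanded pose from where the row before left it, along the tool's axes as they then stand; what a row does not reach is not made up. A row lasts 1/10 s, in which the tool goes at most 50 mm and 8.59 degrees, less where a joint would pass 70% of its speed; a pose out of reach is approached as far as the arm can. A call is refused whole if a number of a shift passes 1 or a number of a turn 1, either way. A call with a gripper value outside its range is refused whole. OPENING is the finger opening in mm, from 0 to 93, set as the call begins (- or left out, the last holds). The fingers move at their own pace and stop on an object; FORCE is the grip in N (left out, the last holds). Time passes only in rows, so rows that do not move let the fingers close. It gives the time, the measured TCP pose, the force and the opening at its end, in the units of the state.
- r.get_obs(): the state, without advancing time (a new reading comes with each control period).
- vision.capture(name): name is "scene" or "side" or "wrist"; returns (picture, depth): 480x640x3 uint8, red, green, blue; 480x640 float32, m along the optical axis (not along the pixel's ray), 0 where there is no reading.
- vision.camera_model(name): a dict with "fx", "fy", "cx", "cy" (pixels), "position" and "orientation" of the camera in the world; the wrist camera has in their place "tool_from_camera" (4x4, takes a point from camera to tool coordinates, whose origin is the TCP and whose axes are the flange's). Camera axes: x right, y up, looking along -z (the intrinsics and any distortion apply to the point x, -y, -z); pixel columns grow to the right and rows downward; lengths in m; the calibration is good to about 2 mm. The wrist camera is an equidistant fisheye: a pixel r from the principal point sees the ray r / f radians off the axis. A picture is of the moment at which its call begins: read the wrist's pose just before it. camera_model takes no time and is no camera call.
- r.hand_in(): hands the job in, once; it reports no verdict.
The state is a dict: "clock": time; "qpos": joint angles; "dq": joint speeds; "joint_torque": joint torques, N m; "tool_pos": TCP position; "orientation": TCP orientation; "contact_force": force on the tool from outside, world axes, zero at the start; "ft_torque": the same for the moment, N m; "opening": opening from 0.0 (shut) to 1.0 (fully open).
Only numpy, scipy, OpenCV 4.12 (cv2) and the standard library are available. Lean on these libraries where they do the work, as an engineer would, in place of code of your own. Each camera call takes 0.05 s, during which the arm holds its last target. There are 200 camera calls.

TASK

Stand the open amber jar upright on the deck of the tablet counter, slide it back under the chute until it rests against both bumpers of the fixed posts, and only then swing the retainer arm round by its knob until its bumper bears on the jar, so that all three bumpers hold it when you let go. The jar is glass and the bumpers' screw settings are not known exactly, so close up by feel and press gently, no more than 15 N on any bumper; leave the other things on the table where they are.

Things in the scene. Friction and masses are not known exactly. Their poses are not given: they have to be found in the camera images.
- jar: the only open, lidless jar: amber glass, 60 mm diameter up to 49 mm, then a neck of 52 mm diameter up to the rim at 66 mm; about 0.17 kg (varies). Starts upright on the table. Origin: centre of its underside; z is its axis.
- counter: tablet counter, a fixed white machine; place and yaw vary. Origin: on the table under the jar's nominal home; +y into the machine (the jar's way in), z up. In its frame: bare aluminium deck, top 12 mm above the table, x -90 to 110, y -180 to 70 mm, open in front (-y) and at the sides; housing behind y = 70 mm, x -83 to 103 mm, 215 mm high; hopper up to 301 mm.
- chute_lip (a point): middle of the lower end of the steel chute (34 mm wide), 7 mm behind the home, 87 mm above the table. From here the chute rises at 41 degrees into the housing; its side walls' front tops are 99 mm above the table over y = -3 mm. It overhangs the home, so the jar cannot be lowered in there, only slid in from the front.
- home (a point): point on the deck's top at the jar's nominal home: where its axis would be with all bumper screws at mid setting. The true seat, where the jar touches both posts' bumpers, is up to 9 mm from it. Pushing a seated jar along +y with a force F loads each post by about F (0.8 to 1.6 F, as the screws are set).
- post_near: fixed post, at x = -33, y = 19 mm in the counter's frame: a block 14 x 20 x 46 mm with a screw ending in a round, smooth black plastic bumper (radius 8 mm) 28 mm above the deck, pointing at the home. Origin: on the deck under the bumper's nominal centre, -x pointing at the home. The screw setting varies by 3.5 mm either way between starts, is fixed in use and is not in this pose.
- post_far: the second fixed post, alike, at x = 33, y = 19 mm in the counter's frame; its screw setting too varies by 3.5 mm either way and is not in this pose.
- retainer (a joint): angle of the retainer, a steel bar 30 to 38 mm above the table on a stiff vertical hinge (0.30 N m of friction): it stays, and keeps pressing, where it is left. 0: shut, the bar lies along the counter's -x across the front of the home; positive: opened anticlockwise from above. Starts open at 1.45 to 1.7 (along -y), range -0.3 to 1.9. It meets a seated jar between about -0.16 and 0.16.
- hinge (a point): hinge axis of the retainer, at x = 82, y = -46 mm in the counter's frame, 30 mm above the table (hinge boss below, 26 mm high).
- retainer_knob (a point): middle of the upright black knob on the retainer's free end, for moving it: 13 mm diameter, 38 to 84 mm above the table, this point 66 mm above it. It is 135 mm from the hinge axis and moves with the arm; at joint value 0 it is at x = -53, y = -54 mm in the counter's frame.
- pad_block: block (20 x 14 mm, top 51 mm above the table) on the retainer with the third bumper (radius 8 mm, 28 mm above the deck), a spring plunger: 2.5 N per mm, 4 mm of travel. Origin: 82 mm from the hinge axis, at bumper height; y is the way the bumper points (into the machine when shut). The bumper's centre is nominally 8 mm along y; its screw setting too varies by 3.5 mm either way and is not in this pose.
- organiser: blue open pill organiser with four compartments, 225 x 75 x 42 mm, standing on the table; leave alone. Origin: centre of its underside, long side along x.
- stock_jar: closed amber jar with white cap and label, 54 mm diameter, 82 mm high; leave alone. Origin: centre of its underside.
- jar_lid: white screw lid, 57 mm diameter, 14 mm high, lying flat; leave alone. Origin: centre of its underside.
- carton: green tablet carton, 105 x 48 x 22 mm, lying flat; leave alone. Origin: centre of its underside.
- marker: marker pen, 130 mm long along x, 15 mm thick; leave alone. Origin: under its middle.
- solution: tall clear bottle with white cap, 60 mm diameter, 165 mm high; leave alone. Origin: centre of its underside.
- spatula: counting spatula, 173 mm long along x, up to 9 mm thick; leave alone. Origin: under its middle.
Mind the look-alikes: they are no part of the job. What is shaped like the jar but yellow is not meant.

How it is judged:
By the outcome, as a careful person would: the job done as asked, in the order asked, and still so for the second after the job is handed in, with the robot touching nothing.
It also fails if it takes over 72 s, if anything falls off the work surface, if the arm or the gripper's body presses on something with over 40 N, if the wrist force passes 120 N, or if a joint passes its speed limit or range.

## Working session

There is one attempt and no reset: what is moved stays moved. The work goes in short steps, Python scripts to look and compute and a shell command to move; the robot and the scene stay as the last step left them, time stands still between calls to the robot, and variables do not carry over. Pictures are saved under pics/ and viewed, on a budget of 10 in all, crops included, one or two more only if the job needs it, and the job is handed in when it is done.

```bash
ls; mkdir -p pics
cat > h.py <<'E'
import numpy as np,cv2
from bench import r,vision
from scipy.spatial.transform import Rotation as R
def cap(n,f):
    p,d=vision.capture(n); cv2.imwrite('pics/'+f+'.png',cv2.cvtColor(p,cv2.COLOR_RGB2BGR)); np.save('pics/'+f+'.npy',d); return p,d
E
python3 - <<'E'
from h import *
print(r.get_obs())
for n in('scene','side','wrist'): print(n,vision.camera_model(n))
cap('scene','s0');cap('side','d0')
E
```

```text
pics
{'clock': 0.0, 'qpos': array([ 1.07019102e+00,  2.59359663e-01,  1.53604630e+00, -6.15167899e-07,
        1.34798264e+00, -2.02801507e-01]), 'dq': array([-0.00102784, -0.0005784 , -0.00121025, -0.00093776,  0.00102783,
        0.00106409]), 'joint_torque': array([ 1.10254507e-03, -4.37321699e+01, -2.84004807e+01,  7.19684386e-02,
        4.14561632e-02, -1.14459322e-04]), 'tool_pos': array([0.16111263, 0.5253446 , 0.22882347]), 'orientation': array([-3.13983339e+00, -3.61142969e-04,  2.84378867e+00]), 'contact_force': array([0.94656243, 1.40207173, 0.49663731]), 'ft_torque': array([-0.00354341,  0.04297264,  0.05237796]), 'opening': 1.0009927009672623}
scene {'fx': 454.6501488241664, 'fy': 454.6501488241664, 'cx': 325.52654861096215, 'cy': 233.80896460591742, 'position': array([ 1.05580398, -0.36243139,  0.7805883 ]), 'orientation': array([0.66517051, 0.0125814 , 1.13755662])}
side {'fx': 453.74792034348974, 'fy': 453.74792034348974, 'cx': 318.7992688570856, 'cy': 242.39080489322538, 'position': array([0.40966891, 0.53795096, 0.78937682]), 'orientation': array([ 0.75200339,  0.01599145, -2.91722232])}
wrist {'fx': 371.64829954431775, 'fy': 371.64829954431775, 'cx': 314.4976181191603, 'cy': 236.77850436366836, 'tool_from_camera': array([[-2.69766683e-04,  9.62969305e-01,  2.69610915e-01,
         7.54934881e-02],
       [ 9.99999394e-01,  5.47634248e-04, -9.55408101e-04,
        -2.63971017e-04],
       [-1.06767685e-03,  2.69610493e-01, -9.62968869e-01,
        -1.54664866e-01],
       [ 0.00000000e+00,  0.00000000e+00,  0.00000000e+00,
         1.00000000e+00]])}
```

View pics/s0.png

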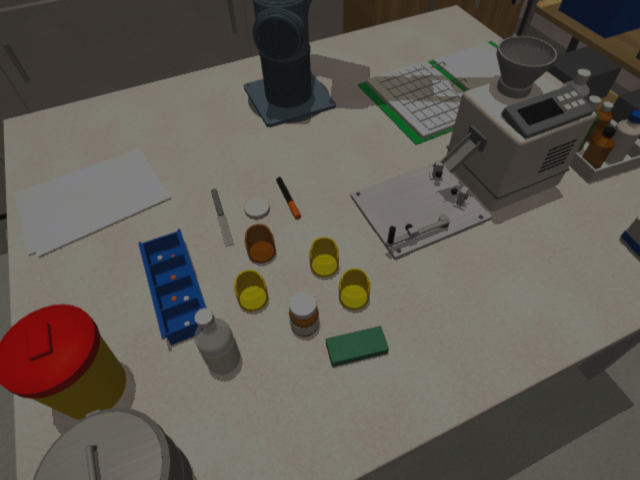

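View pics/d0.png

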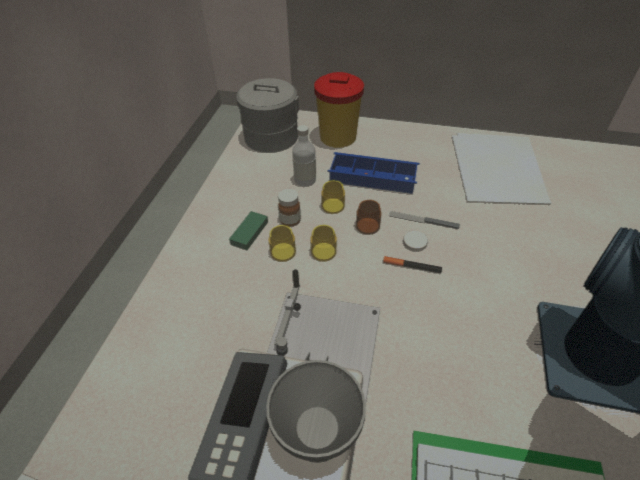

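```bash
cat >> h.py <<'E'
def ray(n,px,z):
    "world point where pixel ray meets height z"
    c=vision.camera_model(n);M=R.from_euler('xyz',c['orientation']).as_matrix()
    v=M@np.array([(px[0]-c['cx'])/c['fx'],-(px[1]-c['cy'])/c['fy'],-1]);p=np.array(c['position'])
    return p+v*(z-p[2])/v[2]
def deproj(n,px,d):
    c=vision.camera_model(n);M=R.from_euler('xyz',c['orientation']).as_matrix()
    return np.array(c['position'])+M@np.array([(px[0]-c['cx'])/c['fx'],-(px[1]-c['cy'])/c['fy'],-1])*d
E
python3 - <<'E'
from h import *
s=cv2.imread('pics/s0.png')
a=cv2.convertScaleAbs(cv2.resize(s[120:260,340:500],None,fx=5,fy=5,interpolation=cv2.INTER_CUBIC),alpha=1.3)[:600]
b=cv2.convertScaleAbs(cv2.resize(s[120:255,340:500],(800,675)),alpha=1.3)
a=cv2.resize(s[125:260,340:500],(711,600),interpolation=cv2.INTER_CUBIC); cv2.imwrite('pics/c1.png',a)
b=cv2.resize(s[210:310,210:380],(800,470),interpolation=cv2.INTER_CUBIC); cv2.imwrite('pics/c2.png',b)
E
```

```text
(no output)
```

View pics/c1.png

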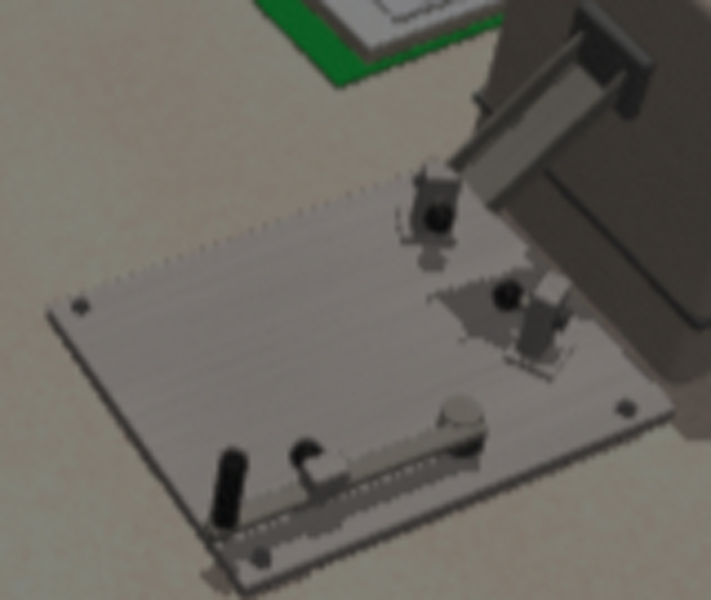

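View pics/c2.png

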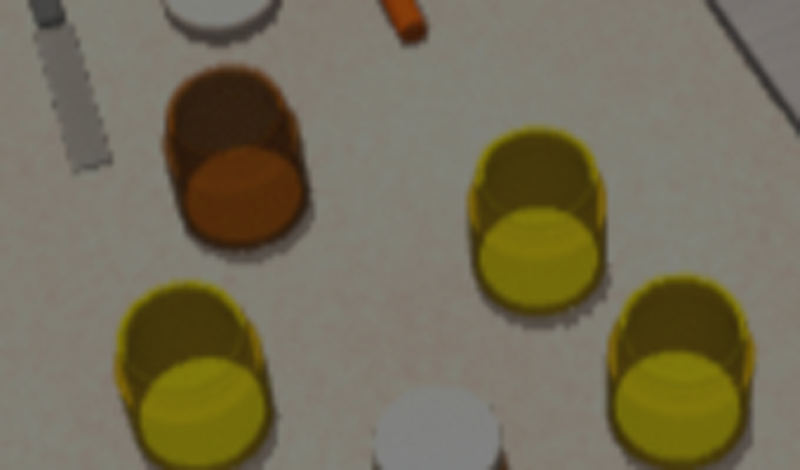

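```bash
cat >> h.py <<'E'
def C1(u,v): return (340+u/4.444,125+v/4.444)
def C2(u,v): return (210+u/4.706,210+v/4.706)
E
python3 - <<'E'
from h import *
np.set_printoptions(precision=4,suppress=True)
A=ray('scene',C1(47,308),.012);B=ray('scene',C1(245,586),.012);C=ray('scene',C1(674,404),.012)
print(A,B,C)
L=np.array([[-.09,-.18],[.11,-.18],[.11,.07]]);W=np.array([A,B,C])[:,:2]
Lc=L-L.mean(0);Wc=W-W.mean(0)
th=np.arctan2((Lc[:,0]*Wc[:,1]-Lc[:,1]*Wc[:,0]).sum(),(Lc*Wc).sum())
Q=np.array([[np.cos(th),-np.sin(th)],[np.sin(th),np.cos(th)]])
t=W.mean(0)-Q@L.mean(0);print('counter',t,th,'res',(Q@L.T).T+t-W)
k=ray('scene',C1(233,456),.084)[:2];print('knob',k,Q.T@(k-t))
h=Q@[.082,-.046]+t;v=Q.T@(k-h);print('hinge',h,'len',np.linalg.norm(v),'ang',np.arctan2(v[1],v[0]), 'rel0',np.arctan2(-.008,-.135))
# posts tops: height .058
print('post tops', [Q.T@(ray('scene',C1(*p),.058)[:2]-t) for p in((437,172),(554,290))])
print('bumpers', [Q.T@(ray('scene',C1(*p),.040)[:2]-t) for p in((440,217),(507,295))])
print('jar',ray('scene',C2(244,197),.003),ray('scene',C2(229,110),.066))
d=np.load('pics/s0.npy');print(d[252,262], deproj('scene',(262,252),d[252,262]))
# side
for n,p,z in(('side jar rim',(369,207),.066),):print(n,ray('side',p,z))
# others
for n,p,z in(('yel1',(324,265),.003),('yel2',(253,297),.003),('yel3',(355,297),.003),('stock cap',(303,302),.08),('lid',(257,207),.014),('marker',(288,197),.008)):print(n,ray('scene',p,z))
E
```

```text
[ 0.4243 -0.0174  0.012 ] [ 0.6209 -0.0138  0.012 ] [0.616  0.2338 0.012 ]
counter [0.5084 0.1633] 0.020953458069562326 res [[-0.0021 -0.0012]
 [ 0.0012 -0.0006]
 [ 0.0009  0.0018]]
knob [ 0.5984 -0.0158] [ 0.0863 -0.1809]
hinge [0.5913 0.119 ] len 0.13496178316123802 ang -1.5388708706348313 rel0 -3.0824026146616728
post tops [array([-0.0447,  0.0237]), array([0.0502, 0.0266])]
bumpers [array([-0.0306,  0.0197]), array([0.0304, 0.0177])]
jar [ 0.4844 -0.2571  0.003 ] [ 0.4848 -0.2559  0.066 ]
0.91638976 [ 0.511  -0.2618  0.0386]
side jar rim [ 0.4815 -0.2547  0.066 ]
yel1 [ 0.5709 -0.1524  0.003 ]
yel2 [ 0.5802 -0.3102  0.003 ]
yel3 [ 0.6655 -0.1291  0.003 ]
stock cap [ 0.6743 -0.2392  0.08  ]
lid [ 0.3701 -0.226   0.014 ]
marker [ 0.3664 -0.1498  0.008 ]
```

Candidates: open amber (260,243), yellow look-alikes (324,257), (251,290) and (354,288), and the closed stock jar (303,313). I choose the amber one; the crop shows it lidless and upright. In c1 I can read the deck, knob (233,456) and both post bumpers (440,217), (507,295). I'll turn the tool and go above the jar.

```bash
for i in 1 2; do python3 -m inch '{"slide":[[0,0,0],[0,0,0],[0,0,0],[0,0,0],[0,0,0]],"twist":[1,1,1,1,1]}' 93 20|tail -3; done
python3 -m inch '{"slide":[[0,0,0],[0,0,0]],"twist":[1,1]}'
for i in 1 2 3 4; do python3 -m inch '{"slide":[[-0.98,0.39,0],[-0.98,0.39,0],[-0.98,0.39,0],[-0.98,0.39,0],[-0.98,0.39,0]],"twist":[0,0,0,0,0]}'; done
```

```text
orientation: [-3.141, 0.0, 2.316]
contact_force: [0.6, 0.1, -0.3]
opening: 1.001
orientation: [-3.141, 0.001, 1.792]
contact_force: [-0.1, -1.3, -0.3]
opening: 0.999
clock: 1.3
tool_pos: [0.1612, 0.5255, 0.2292]
orientation: [-3.141, 0.001, 1.583]
contact_force: [-0.1, -0.0, -0.2]
opening: 1.002
clock: 1.8
tool_pos: [0.2426, 0.3295, 0.2293]
orientation: [-3.141, 0.0, 1.588]
contact_force: [0.5, -0.5, 0.2]
opening: 1.001
clock: 2.3
tool_pos: [0.3238, 0.1348, 0.2296]
orientation: [3.141, -0.0, 1.587]
contact_force: [1.6, 1.1, -0.5]
opening: 1.001
clock: 2.8
tool_pos: [0.405, -0.06, 0.2295]
orientation: [-3.142, -0.0, 1.587]
contact_force: [0.9, 0.5, -0.9]
opening: 1.001
clock: 3.3
tool_pos: [0.4863, -0.2546, 0.2291]
orientation: [-3.141, -0.001, 1.587]
contact_force: [-0.0, -0.0, 1.0]
opening: 1.002
```

Run:
```python
from h import *
cap('wrist','w1')
```

```text
(no output)
```

View pics/w1.png

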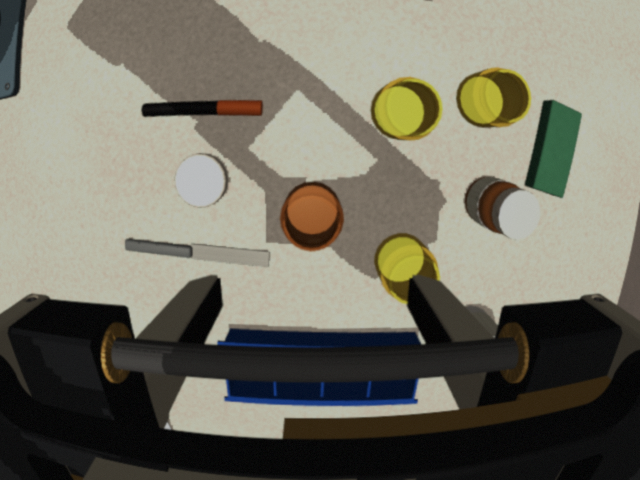

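```bash
cat >> h.py <<'E'
def wray(px,z,o):
    "wrist fisheye pixel -> world point at height z; o = state at capture"
    c=vision.camera_model('wrist');d=np.array([px[0]-c['cx'],px[1]-c['cy']]);n=np.hypot(*d);a=n/c['fx']
    v=np.array([d[0]/n*np.sin(a),-d[1]/n*np.sin(a),-np.cos(a)])
    T=c['tool_from_camera'];M=R.from_euler('xyz',o['orientation']).as_matrix()
    p=o['tool_pos']+M@T[:3,3];v=M@T[:3,:3]@v
    return p+v*(z-p[2])/v[2]
E
python3 - <<'E'
from h import *
o=r.get_obs()
for n,p,z in(('rim',(312.5,217),.066),('bottom',(312,210),.003),('yel2 rim',(411,270),.066),('spat tip',(269,258),.004),('yel1',(412,107),.066)):print(n,wray(p,z,o))
E
```

```text
rim [ 0.48620179 -0.25738747  0.066     ]
bottom [ 0.48542541 -0.26424962  0.003     ]
yel2 rim [ 0.57875987 -0.30642025  0.066     ]
spat tip [ 0.43938411 -0.31756267  0.004     ]
yel1 [ 0.57020909 -0.15862494  0.066     ]
```

```bash
python3 -m inch '{"slide":[[-0.09,0,0.8],[0,0,1],[0,0,1],[0,0,1],[0,0,0.8]],"twist":[0,0,0,0,0]}' 80 15
python3 -m inch '{"slide":[[0,0,0.38],[0,0,0]],"twist":[0,0]}'
python3 -m inch '{"slide":[[0,0,0],[0,0,0],[0,0,0],[0,0,0],[0,0,0]],"twist":[0,0,0,0,0]}' 50 12
python3 -m inch '{"slide":[[0,0,0],[0,0,0],[0,0,0],[0,0,0],[0,0,0]],"twist":[0,0,0,0,0]}'
```

```text
clock: 3.85
tool_pos: [0.4851, -0.2556, 0.0432]
orientation: [-3.14, -0.002, 1.587]
contact_force: [0.5, -0.7, -0.1]
opening: 0.86
clock: 4.05
tool_pos: [0.4842, -0.2548, 0.0276]
orientation: [-3.137, -0.004, 1.587]
contact_force: [-0.4, 0.6, 0.2]
opening: 0.863
clock: 4.55
tool_pos: [0.4867, -0.257, 0.0317]
orientation: [3.14, 0.001, 1.587]
contact_force: [-1.0, 0.8, 6.8]
opening: 0.643
clock: 5.05
tool_pos: [0.4867, -0.2571, 0.0317]
orientation: [3.14, 0.001, 1.587]
contact_force: [-0.2, 0.8, 6.1]
opening: 0.644
```

```bash
python3 -m inch '{"slide":[[0,0,-0.3],[0,0,-0.5],[0,0,-0.6],[0,0,-0.6],[0,0,0]],"twist":[0,0,0,0,0]}' 
python3 -m inch '{"slide":[[0.5,0.05,0],[0.85,0.08,0],[0.85,0.08,0],[0.85,0.08,0],[0.85,0.08,0]],"twist":[0,0,0,0,0]}'
python3 -m inch '{"slide":[[0.85,0.08,0],[0.85,0.08,0],[0.85,0.08,0],[0.85,0.08,0],[0.85,0.02,0]],"twist":[0,0,0,0,0]}'
python3 -m inch '{"slide":[[0.25,0,0],[0,0,0],[0,0,0.5],[0,0,0.5],[0,0,0]],"twist":[0,0,0,0,0]}'
```

```text
clock: 5.55
tool_pos: [0.4882, -0.258, 0.1142]
orientation: [3.136, 0.005, 1.587]
contact_force: [0.2, -0.1, -2.0]
opening: 0.645
clock: 6.05
tool_pos: [0.4977, -0.0988, 0.1094]
orientation: [-3.14, -0.001, 1.587]
contact_force: [1.4, 0.8, -1.5]
opening: 0.642
clock: 6.55
tool_pos: [0.5088, 0.0713, 0.1095]
orientation: [-3.141, -0.0, 1.587]
contact_force: [0.7, -0.5, -1.3]
opening: 0.642
clock: 7.05
tool_pos: [0.5069, 0.0785, 0.0679]
orientation: [-3.136, 0.0, 1.586]
contact_force: [-0.7, -0.7, -1.9]
opening: 0.639
```

```bash
python3 -m inch '{"slide":[[0,0,0.25],[0,0,0.2],[0,0,0],[0,0,0],[0,0,0]],"twist":[0,0,0,0,0]}' 
python3 -m inch '{"slide":[[0,0,0.08],[0,0,0.05],[0,0,0],[0,0,0]],"twist":[0,0,0,0]}'
python3 -m inch '{"slide":[[0,0,0.05],[0,0,0],[0,0,0]],"twist":[0,0,0]}'
```

```text
clock: 7.55
tool_pos: [0.5095, 0.0798, 0.0529]
orientation: [3.141, 0.0, 1.587]
contact_force: [-0.2, -0.1, -2.4]
opening: 0.645
clock: 7.95
tool_pos: [0.509, 0.0799, 0.0472]
orientation: [-3.141, 0.0, 1.587]
contact_force: [0.7, -0.4, -1.4]
opening: 0.641
clock: 8.25
tool_pos: [0.5091, 0.0798, 0.0452]
orientation: [-3.141, 0.0, 1.587]
contact_force: [0.5, -0.4, -1.5]
opening: 0.644
```

```bash
python3 -m inch '{"slide":[[0,0,0.04],[0,0,0],[0,0,0]],"twist":[0,0,0]}' 
python3 -m inch '{"slide":[[0,0,0.03],[0,0,0],[0,0,0]],"twist":[0,0,0]}'
```

```text
clock: 8.55
tool_pos: [0.5093, 0.0799, 0.0437]
orientation: [3.141, -0.0, 1.587]
contact_force: [-0.2, -0.3, -0.4]
opening: 0.643
clock: 8.85
tool_pos: [0.5093, 0.0799, 0.0436]
orientation: [3.141, 0.0, 1.587]
contact_force: [-2.3, -0.1, 10.1]
opening: 0.643
```

```bash
python3 -m inch '{"slide":[[0,0,-0.03],[0,0,0],[0.2,-0.01,0],[0.2,-0.01,0],[0.2,0,0]],"twist":[0,0,0,0,0]}' 
python3 -m inch '{"slide":[[0.2,0,0],[0.2,0,0],[0,0,0],[0,0,0]],"twist":[0,0,0,0]}'
python3 -m inch '{"slide":[[0,0,0],[0,0,0],[0,0,0],[0,0,0]],"twist":[0,0,0,0]}' 72
python3 -m inch '{"slide":[[0,0,-0.4],[0,0,-0.6],[0,0,-0.6],[0,0,-0.6],[0,0,0]],"twist":[0,0,0,0,0]}'
```

```text
clock: 9.35
tool_pos: [0.5079, 0.1045, 0.0436]
orientation: [3.141, 0.0, 1.587]
contact_force: [0.3, -1.3, -0.1]
opening: 0.644
clock: 9.75
tool_pos: [0.5076, 0.1205, 0.0437]
orientation: [3.142, -0.0, 1.588]
contact_force: [0.2, 1.0, 0.5]
opening: 0.643
clock: 10.15
tool_pos: [0.5076, 0.1195, 0.0436]
orientation: [-3.141, 0.0, 1.587]
contact_force: [-0.0, 0.3, -0.0]
opening: 0.778
clock: 10.65
tool_pos: [0.5099, 0.1198, 0.1348]
orientation: [3.135, -0.0, 1.587]
contact_force: [-0.8, -0.3, -0.6]
opening: 0.776
```

```bash
python3 -m inch '{"slide":[[-0.5,0,0],[-0.6,0,0],[0,0,0]],"twist":[0,0,0]}' 0|tail -4
for i in 1 2 3 4 5 6; do python3 -m inch '{"slide":[[0,0,0],[0,0,0],[0,0,0],[0,0,0],[0,0,0]],"twist":[-1,-1,-1,-1,-1]}'|tail -4; done
python3 - <<'E'
from h import *
print(r.get_obs()['qpos'],r.get_obs()['opening']);cap('wrist','w2')
E
```

```text
tool_pos: [0.508, 0.0738, 0.1306]
orientation: [-3.14, 0.001, 1.585]
contact_force: [0.1, 0.4, 0.7]
opening: 0.563
tool_pos: [0.5078, 0.0764, 0.1307]
orientation: [-3.141, -0.001, 2.115]
contact_force: [0.1, -0.2, 0.1]
opening: 0.136
tool_pos: [0.5078, 0.0764, 0.1307]
orientation: [-3.141, -0.001, 2.638]
contact_force: [-0.3, 0.8, 0.0]
opening: 0.002
tool_pos: [0.5078, 0.0765, 0.1307]
orientation: [3.141, -0.001, -3.121]
contact_force: [0.1, 0.5, -0.9]
opening: 0.007
tool_pos: [0.5078, 0.0765, 0.1307]
orientation: [3.14, -0.001, -2.598]
contact_force: [0.5, -0.2, -0.5]
opening: 0.004
tool_pos: [0.5078, 0.0765, 0.1307]
orientation: [3.14, -0.0, -2.074]
contact_force: [0.2, -0.0, -0.1]
opening: 0.007
tool_pos: [0.5083, 0.0948, 0.1298]
orientation: [-3.141, -0.035, -1.587]
contact_force: [0.8, 0.6, 0.3]
opening: 0.006
[-0.00677059  0.29577956  1.74750043 -0.03975183  1.09858324 -3.1139725 ] 0.00624843600244288
```

View pics/w2.png

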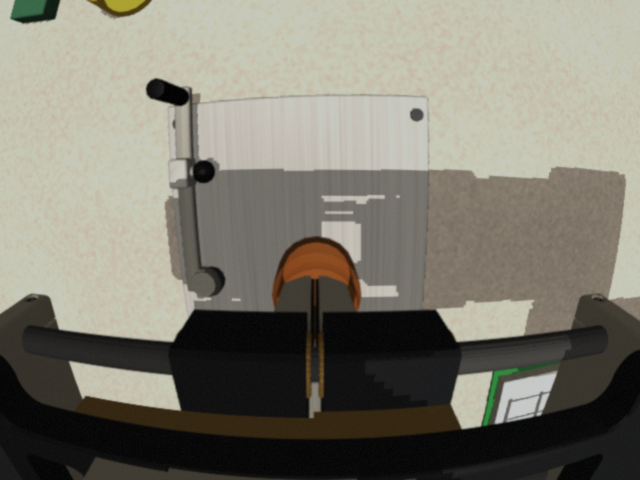

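```bash
for i in 1 2 3 4 5 6; do python3 -m inch '{"slide":[[0,0,0],[0,0,0],[0,0,0],[0,0,0],[0,0,0]],"twist":[1,1,1,1,1]}'|tail -4; done
python3 - <<'E'
from h import *
print(r.get_obs()['qpos'],r.get_obs()['clock'])
E
```

```text
tool_pos: [0.5077, 0.0965, 0.1298]
orientation: [-3.125, -0.029, -2.112]
contact_force: [0.1, 0.2, -0.1]
opening: 0.005
tool_pos: [0.5077, 0.0965, 0.1298]
orientation: [-3.112, -0.017, -2.636]
contact_force: [-0.1, -0.5, 0.2]
opening: 0.004
tool_pos: [0.5077, 0.0965, 0.1298]
orientation: [-3.108, -0.0, 3.124]
contact_force: [0.7, -0.4, 0.2]
opening: 0.007
tool_pos: [0.5077, 0.0965, 0.1298]
orientation: [-3.112, 0.017, 2.601]
contact_force: [-0.4, 0.3, 0.5]
opening: 0.005
tool_pos: [0.5077, 0.0965, 0.1298]
orientation: [-3.125, 0.029, 2.077]
contact_force: [-0.2, -0.1, -0.4]
opening: 0.007
tool_pos: [0.5077, 0.0965, 0.1298]
orientation: [-3.142, 0.034, 1.553]
contact_force: [0.8, 0.2, 0.1]
opening: 0.009
[-0.00439007  0.29556564  1.74795169 -0.03815546  1.09887999  0.03028651] 17.0
```

```bash
for i in 1 2 3 4 5; do python3 -m inch '{"slide":[[0,0,0],[0,0,0],[0,0,0],[0,0,0],[0,0,0]],"twist":[-1,-1,-1,-1,-1]}'|tail -4|head -2; done
python3 -m inch '{"slide":[[0.3,0,0],[0.5,0,0],[0,0,0],[0,0,0]],"twist":[-1,-1,-1,0]}'
python3 - <<'E'
from h import *
print(r.get_obs()['qpos'],r.get_obs()['clock'])
E
```

```text
tool_pos: [0.5077, 0.0965, 0.1298]
orientation: [-3.124, 0.029, 2.086]
tool_pos: [0.5077, 0.0965, 0.1297]
orientation: [-3.112, 0.017, 2.61]
tool_pos: [0.5077, 0.0965, 0.1298]
orientation: [-3.108, -0.0, 3.133]
tool_pos: [0.5077, 0.0965, 0.1298]
orientation: [-3.112, -0.017, -2.627]
tool_pos: [0.5077, 0.0965, 0.1298]
orientation: [-3.125, -0.03, -2.103]
clock: 19.9
tool_pos: [0.4932, 0.0676, 0.131]
orientation: [-3.134, -0.033, -1.793]
contact_force: [-1.0, 0.3, 0.4]
opening: 0.006
[-0.06341585  0.26156195  1.79274044 -0.038382    1.08578255 -2.96484347] 19.9
```

```bash
python3 -m inch '{"slide":[[0,-0.08,0.5],[0,0,0.8],[0,0,0.6],[0,0,0.05],[0,0,0]],"twist":[0,0,0,0,0]}'
python3 -m inch '{"slide":[[-0.15,0.03,0],[-0.15,0.03,0],[-0.1,0.02,0],[0,0,0]],"twist":[0,0,0,0]}'
python3 - <<'E'
from h import *
p,d=cap('scene','s1');s=cv2.imread('pics/s1.png')
cv2.imwrite('pics/c3.png',cv2.resize(s[80:260,340:540],(660,594),interpolation=cv2.INTER_CUBIC))
E
```

```text
clock: 20.4
tool_pos: [0.4966, 0.0645, 0.0533]
orientation: [-3.135, -0.034, -1.794]
contact_force: [-0.2, 1.0, 0.6]
opening: 0.006
clock: 20.8
tool_pos: [0.4977, 0.0813, 0.0538]
orientation: [-3.132, -0.033, -1.792]
contact_force: [0.1, -0.1, 0.5]
opening: 0.004
```

View pics/c3.png

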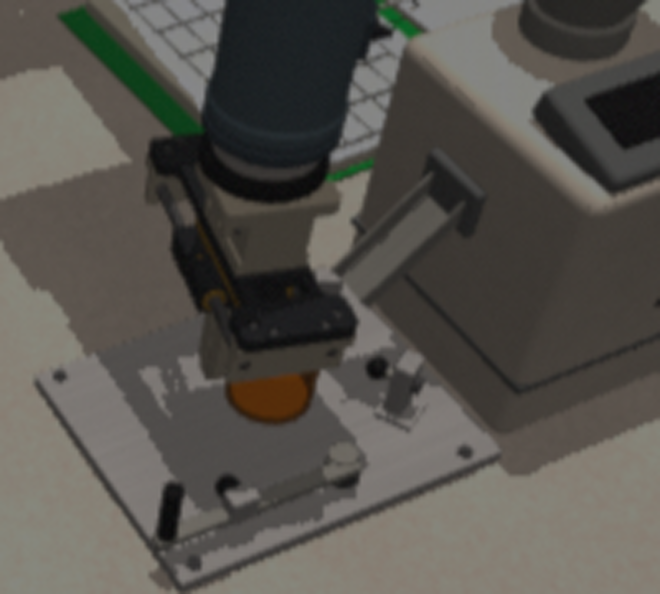

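```bash
python3 -m inch '{"slide":[[-0.12,0.027,0],[-0.15,0.034,0],[-0.15,0.034,0],[-0.15,0.034,0],[-0.1,0.023,0]],"twist":[0,0,0,0,0]}'
for i in 1 2 ; do python3 -m inch '{"slide":[[-0.05,0.011,0],[0,0,0]],"twist":[0,0]}'|head -4; done
```

```text
clock: 21.35
tool_pos: [0.4972, 0.1085, 0.0522]
orientation: [-3.133, -0.034, -1.793]
contact_force: [-0.8, -2.7, 2.0]
opening: 0.006
clock: 21.55
tool_pos: [0.4972, 0.1105, 0.052]
orientation: [-3.134, -0.033, -1.793]
contact_force: [-0.1, -0.4, -0.3]
clock: 21.75
tool_pos: [0.4972, 0.1122, 0.0519]
orientation: [-3.134, -0.033, -1.793]
contact_force: [-0.2, 0.2, 0.4]
```

```bash
for i in 1 2 3 4 5; do python3 -m inch '{"slide":[[-0.04,0.009,0],[0,0,0]],"twist":[0,0]}'|grep -E 'pos|force'; done; python3 -m inch '{"slide":[[0,0,0]],"twist":[0]}'|grep force
```

```text
tool_pos: [0.4972, 0.1137, 0.0519]
contact_force: [-0.3, -0.2, 0.2]
tool_pos: [0.4973, 0.1154, 0.0519]
contact_force: [0.4, -0.5, -0.2]
tool_pos: [0.4974, 0.1171, 0.0519]
contact_force: [0.3, -0.7, 1.6]
tool_pos: [0.4974, 0.1187, 0.0519]
contact_force: [0.6, -0.3, 0.4]
tool_pos: [0.4971, 0.1198, 0.0519]
contact_force: [-1.7, -3.3, 2.7]
contact_force: [-1.9, -5.9, 3.8]
```

```bash
python3 -m inch '{"slide":[[0.03,0,0],[0,0,0]],"twist":[0,0]}'|grep -E 'pos|force'; python3 -m inch '{"slide":[[0.1,0,0],[0.3,0,0],[0.5,0,0],[0,0,0]],"twist":[0,0,0,0]}'|grep -E 'pos|force'
python3 - <<'E'
from h import *
p,d=cap('scene','s2');s=cv2.imread('pics/s2.png')
cv2.imwrite('pics/c4.png',cv2.convertScaleAbs(cv2.resize(s[155:225,400:490],(770,599),interpolation=cv2.INTER_CUBIC),alpha=1.5))
E
```

```text
tool_pos: [0.4971, 0.1194, 0.0517]
contact_force: [-0.3, -0.4, 0.5]
tool_pos: [0.4885, 0.0822, 0.0529]
contact_force: [-0.6, -0.6, 0.4]
```

View pics/c4.png

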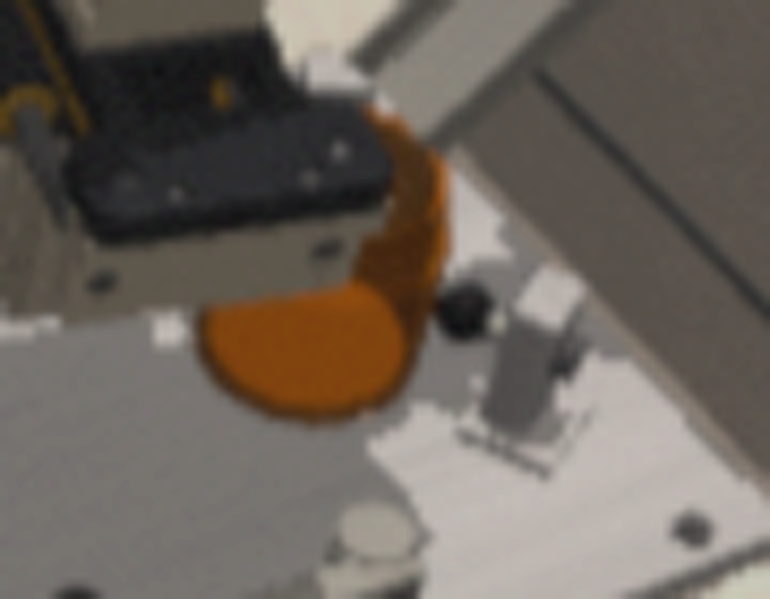

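```bash
cat >> h.py <<'E'
def proj(n,P):
    c=vision.camera_model(n);M=R.from_euler('xyz',c['orientation']).as_matrix()
    q=(np.atleast_2d(P)-c['position'])@M
    return np.c_[c['cx']-c['fx']*q[:,0]/q[:,2],c['cy']+c['fy']*q[:,1]/q[:,2]]
TH=.02095;Q=np.array([[np.cos(TH),-np.sin(TH)],[np.sin(TH),np.cos(TH)]]);T0=np.array([.5084,.1633])
E
python3 - <<'E'
from h import *
from scipy.optimize import least_squares
np.set_printoptions(precision=4,suppress=True)
f=lambda u,v:np.array([400+u/8.556,155+v/8.556])
a=np.linspace(0,2*np.pi,200)
def res(c):
    q=proj('scene',np.c_[c[0]+.03*np.cos(a),c[1]+.03*np.sin(a),0*a+.0125]);return [q[:,0].min()-f(198,0)[0],q[:,1].max()-f(0,421)[1],.3*(q[:,0].max()-f(414,0)[0])]
s=least_squares(res,[.508,.158]);j=s.x;print('jar',j,Q.T@(j-T0),s.fun)
b=ray('scene',f(467,310),.040)[:2];print('far bumper',Q.T@(b-T0),'dist',np.linalg.norm(b-j))
b2=ray('scene',C1(507,295),.040)[:2];b1=ray('scene',C1(440,217),.040)[:2]
print(Q.T@(b2-T0),Q.T@(b1-T0),'dists',np.linalg.norm(b2-j),np.linalg.norm(b1-j))
# seat from bumpers
A=least_squares(lambda c:[np.linalg.norm(c-b1)-.038,np.linalg.norm(c-b2)-.038],j-[0,.01]).x;print('seat est',Q.T@(A-T0),A)
E
```

```text
jar [0.5096 0.1595] [ 0.0011 -0.0038] [-0.105  -0.0049  0.3477]
far bumper [0.0304 0.0189] dist 0.03710353367100191
[0.0303 0.0176] [-0.0306  0.0197] dists 0.036255805484835396 0.03949196747685658
seat est [-0.0009 -0.004 ] [0.5076 0.1593]
```

```bash
python3 -m inch '{"slide":[[-0.13,-0.58,0],[-0.13,-0.58,0],[-0.2,0.045,0],[-0.2,0.045,0],[-0.16,0.035,0]],"twist":[0,0,0,0,0]}'|grep -E 'pos|force'
for i in 1 2 3 4; do python3 -m inch '{"slide":[[-0.04,0.009,0],[0,0,0]],"twist":[0,0]}'|grep -E 'pos|force'; done
```

```text
tool_pos: [0.5354, 0.1079, 0.0518]
contact_force: [0.4, 0.2, -0.5]
tool_pos: [0.536, 0.1091, 0.0522]
contact_force: [-0.7, 0.2, 0.2]
tool_pos: [0.5366, 0.1101, 0.0522]
contact_force: [0.9, 0.3, -0.5]
tool_pos: [0.5367, 0.1117, 0.0521]
contact_force: [0.0, -0.3, -0.2]
tool_pos: [0.5368, 0.1134, 0.052]
contact_force: [0.2, 0.2, 0.5]
```

```bash
for i in 1 2 3 4; do python3 -m inch '{"slide":[[-0.025,0.006,0],[0,0,0]],"twist":[0,0]}'|grep -E 'pos|force'; done
```

```text
tool_pos: [0.5367, 0.1145, 0.052]
contact_force: [0.2, -0.0, -0.2]
tool_pos: [0.5367, 0.1155, 0.052]
contact_force: [-0.0, -0.5, 0.2]
tool_pos: [0.5367, 0.1166, 0.0519]
contact_force: [-0.4, -0.5, -0.6]
tool_pos: [0.5366, 0.1173, 0.0519]
contact_force: [-0.1, -0.5, -0.6]
```

```bash
for i in 1 2 3 4; do python3 -m inch '{"slide":[[-0.025,0.006,0],[0,0,0]],"twist":[0,0]}'|grep -E 'pos|force'; done
```

```text
tool_pos: [0.5366, 0.1181, 0.0519]
contact_force: [0.4, -2.4, -0.3]
tool_pos: [0.5366, 0.1195, 0.0518]
contact_force: [0.1, -3.6, 0.7]
tool_pos: [0.5367, 0.1208, 0.0518]
contact_force: [0.6, -1.5, 1.1]
tool_pos: [0.5367, 0.1219, 0.0518]
contact_force: [0.6, -2.1, -0.4]
```

```bash
for i in 1 2 3; do python3 -m inch '{"slide":[[-0.02,0.004,0],[0,0,0]],"twist":[0,0]}'|grep -E 'pos|force'; done
```

```text
tool_pos: [0.5367, 0.1226, 0.0517]
contact_force: [-0.8, -1.9, 0.8]
tool_pos: [0.5368, 0.1233, 0.0517]
contact_force: [-0.1, -1.6, 0.3]
tool_pos: [0.5368, 0.1237, 0.0518]
contact_force: [0.9, -3.6, 1.2]
```

```bash
python3 -m inch '{"slide":[[0.2,-0.04,0],[0.4,0,0],[0.4,0,0],[0,0,0]],"twist":[0,0,0,0]}'|grep -E 'pos|force'
python3 - <<'E'
from h import *
p,d=cap('scene','s3');s=cv2.imread('pics/s3.png')
cv2.imwrite('pics/c5.png',cv2.convertScaleAbs(cv2.resize(s[155:225,400:490],(770,599),interpolation=cv2.INTER_CUBIC),alpha=1.5))
E
```

```text
tool_pos: [0.5287, 0.0826, 0.0529]
contact_force: [-0.5, -0.3, 0.0]
```

View pics/c5.png

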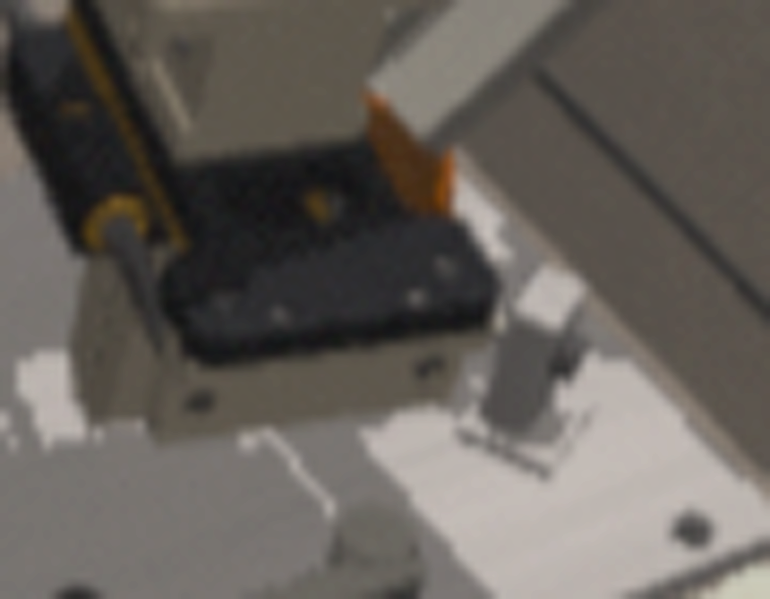

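```bash
python3 -m inch '{"slide":[[0.09,0.4,0],[0.09,0.39,0],[-0.3,0.07,0],[-0.3,0.07,0],[-0.16,0,0]],"twist":[0,0,0,0,0]}'|grep -E 'pos|force'
for i in 1 2 3 4 5; do python3 -m inch '{"slide":[[-0.03,0.006,0],[0,0,0]],"twist":[0,0]}'|grep -E 'pos|force'; done
```

```text
tool_pos: [0.499, 0.1171, 0.0521]
contact_force: [-0.7, -0.6, 0.4]
tool_pos: [0.4988, 0.1173, 0.0518]
contact_force: [0.6, 0.1, 1.0]
tool_pos: [0.4984, 0.1178, 0.0518]
contact_force: [0.1, -0.1, -0.4]
tool_pos: [0.4984, 0.1191, 0.0518]
contact_force: [0.2, -0.0, -0.0]
tool_pos: [0.4984, 0.1204, 0.0518]
contact_force: [0.5, -0.3, -0.0]
tool_pos: [0.4984, 0.1217, 0.0517]
contact_force: [0.2, 0.5, 0.1]
```

```bash
for i in 1 2 3 4; do python3 -m inch '{"slide":[[-0.02,0.004,0],[0,0,0]],"twist":[0,0]}'|grep -E 'pos|force'; done
```

```text
tool_pos: [0.4984, 0.1223, 0.0517]
contact_force: [-0.1, -1.4, 0.1]
tool_pos: [0.4984, 0.1226, 0.0518]
contact_force: [-0.9, -4.9, 1.9]
tool_pos: [0.4984, 0.1229, 0.0518]
contact_force: [-0.9, -7.0, 2.5]
tool_pos: [0.4984, 0.1231, 0.0519]
contact_force: [-1.8, -10.4, 4.2]
```

```bash
python3 -m inch '{"slide":[[0.1,0,0],[0.3,0,0],[-0.1,-0.46,0],[-0.1,-0.46,0],[-0.2,0.05,0]],"twist":[0,0,0,0,0]}'|grep -E 'clock|pos|force'
python3 -m inch '{"slide":[[-0.12,0,0],[0,0,0]],"twist":[0,0]}'|grep -E 'clock|pos|force'
```

```text
clock: 30.25
tool_pos: [0.535, 0.1163, 0.0522]
contact_force: [-0.5, 1.3, -0.6]
clock: 30.45
tool_pos: [0.5331, 0.1218, 0.0517]
contact_force: [0.8, -2.5, 0.8]
```

```bash
for i in 1 2 3 4; do python3 -m inch '{"slide":[[-0.015,0.003,0],[0,0,0]],"twist":[0,0]}'|grep -E 'pos|force'; done
```

```text
tool_pos: [0.5331, 0.122, 0.0518]
contact_force: [2.2, -4.5, 0.1]
tool_pos: [0.5331, 0.1221, 0.0518]
contact_force: [1.7, -6.6, 0.8]
tool_pos: [0.5332, 0.1224, 0.0519]
contact_force: [0.7, -7.7, 1.4]
tool_pos: [0.5333, 0.1225, 0.0519]
contact_force: [0.7, -10.4, 1.6]
```

Both central and off-centre pushes now stop hard, so the jar is seated against both posts. Retreat, rise, and go to the knob.

```bash
python3 -m inch '{"slide":[[0.2,0,0],[0.3,0,0],[0,0,-0.6],[0,0,-0.8],[0,0,-0.3]],"twist":[0,0,1,1,1]}' 40 8|grep -E 'pos|force'
python3 -m inch '{"slide":[[0.4,-0.75,0],[0.42,-0.75,0],[0.42,-0.75,0],[0.42,-0.75,0],[0,0,0]],"twist":[0,0,0,0,0]}'
python3 - <<'E'
from h import *
o=r.get_obs();print(o['qpos']);cap('wrist','w3')
E
```

```text
tool_pos: [0.5296, 0.1071, 0.1227]
contact_force: [0.4, 0.3, 0.1]
clock: 32.25
tool_pos: [0.5998, -0.015, 0.1244]
orientation: [-3.122, -0.029, -2.111]
contact_force: [0.9, -0.0, 0.9]
opening: 0.429
[-0.19014318  0.43135136  1.55535869 -0.03764745  1.14648174 -2.77659495]
```

View pics/w3.png

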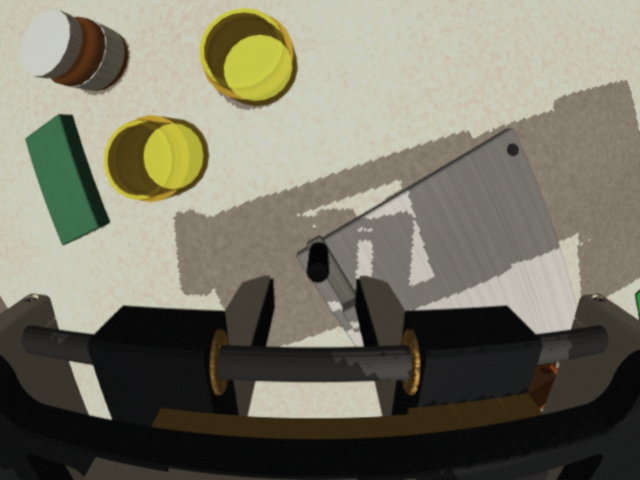

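Run:
```python
from h import *
o=r.get_obs();k=wray((318,270),.084,o);print(k)
M=R.from_euler('xyz',o['orientation']).as_matrix();d=(np.array([k[0],k[1],.066])-o['tool_pos']);print(M.T@d/.04)
print(M.T@(np.array([.5987,-.0162,.066])-o['tool_pos'])/.04)
```

```text
[ 0.59561625 -0.01422918  0.084     ]
[0.01879202 0.06864117 1.45050514]
[ 0.02145191 -0.02279807  1.45218587]
```

```bash
python3 -m inch '{"slide":[[0.02,0.03,0.5],[0,0,0.6],[0,0,0.35],[0,0,0],[0,0,0]],"twist":[0,0,0,0,0]}'|grep -E 'pos|force'
python3 -m inch '{"slide":[[0,0,0],[0,0,0],[0,0,0],[0,0,0]],"twist":[0,0,0,0]}' 8 6
python3 - <<'E'
from h import *
# plan: knob waypoints around hinge; k = current tcp
np.set_printoptions(precision=3,suppress=True)
k=r.get_obs()['tool_pos'][:2];h=Q@[.082,-.046]+T0;v=k-h;print('r',np.linalg.norm(v))
v=v/np.linalg.norm(v)*.1352
a0=np.arctan2(*(Q.T@v)[::-1])+3.0824;print('joint',a0)
yaw=-2.107;n=12;da=(a0-0.30)/n;tw=.0349 # twist 1/3 per row (yaw decreases)
g=lambda i:h+R.from_euler('z',-da*i).as_matrix()[:2,:2]@v
for i in range(n):
    d=(g(i+1)-g(i)) ; y=yaw-tw*i
    print(np.r_[d@[np.cos(y),np.sin(y)],d@[np.sin(y),-np.cos(y)]]/.04, g(i+1))
E
```

```text
tool_pos: [0.5967, -0.0127, 0.0667]
contact_force: [-0.8, -0.8, 0.5]
clock: 33.2
tool_pos: [0.598, -0.014, 0.0672]
orientation: [-3.12, -0.029, -2.107]
contact_force: [-0.2, -1.8, -0.7]
opening: 0.14
r 0.13320783573960163
joint 1.540470117016634
[0.178 0.301] [ 0.584 -0.016]
[0.157 0.312] [ 0.57  -0.015]
[0.135 0.322] [ 0.557 -0.012]
[0.113 0.331] [ 0.543 -0.007]
[0.09  0.337] [ 0.53  -0.002]
[0.067 0.343] [0.518 0.005]
[0.043 0.347] [0.507 0.013]
[0.019 0.349] [0.497 0.023]
[-0.005  0.349] [0.487 0.033]
[-0.029  0.348] [0.479 0.044]
[-0.052  0.345] [0.472 0.056]
[-0.076  0.341] [0.466 0.069]
```

```bash
python3 -m inch '{"slide":[[0.18,0.3,0],[0.16,0.31,0],[0.135,0.32,0],[0.11,0.33,0]],"twist":[0.33,0.33,0.33,0.33]}'
python3 -m inch '{"slide":[[0.09,0.34,0],[0.07,0.34,0],[0.04,0.35,0],[0.02,0.35,0]],"twist":[0.33,0.33,0.33,0.33]}'
python3 -m inch '{"slide":[[0,0.35,0],[-0.03,0.35,0],[-0.05,0.345,0],[-0.075,0.34,0],[0,0,0]],"twist":[0.33,0.33,0.33,0.33,0]}'
```

```text
clock: 33.6
tool_pos: [0.5431, -0.0061, 0.067]
orientation: [-3.116, -0.026, -2.247]
contact_force: [1.8, -4.4, 1.6]
opening: 0.139
clock: 34.0
tool_pos: [0.4963, 0.0243, 0.0664]
orientation: [-3.113, -0.022, -2.386]
contact_force: [1.9, -2.9, 5.5]
opening: 0.14
clock: 34.5
tool_pos: [0.465, 0.0723, 0.0649]
orientation: [-3.112, -0.016, -2.522]
contact_force: [-1.6, 1.9, 7.7]
opening: 0.14
```

```bash
python3 -m inch '{"slide":[[0,0,-0.05],[0,0,0]],"twist":[0,0]}'|grep -E 'pos|force'
python3 - <<'E'
from h import *
np.set_printoptions(precision=3,suppress=True)
o=r.get_obs();k=o['tool_pos'][:2];h=Q@[.082,-.046]+T0;v=k-h;rr=np.linalg.norm(v);a0=np.arctan2(*(Q.T@v)[::-1])%(2*np.pi)-np.pi+.0592
print('r',rr,'joint',a0)
M=R.from_euler('xyz',o['orientation']).as_matrix()
for a in(.15,.0,-.1):
    u=Q@[-np.cos(a-.0592),-np.sin(a-.0592)];t=np.array([u[1],-u[0],0]);print(a,'unit tangent in tool',M.T@t,'2mm units',M.T@t*.05, 'world',t)
E
```

```text
tool_pos: [0.4646, 0.0717, 0.0657]
contact_force: [1.8, 2.8, 0.4]
r 0.13529225021048757 joint 0.3957652877703278
0.15 unit tangent in tool [-0.486  0.873 -0.034] 2mm units [-0.024  0.044 -0.002] world [-0.112  0.994  0.   ]
0.0 unit tangent in tool [-0.611  0.791 -0.034] 2mm units [-0.031  0.04  -0.002] world [0.038 0.999 0.   ]
-0.1 unit tangent in tool [-0.687  0.726 -0.033] 2mm units [-0.034  0.036 -0.002] world [0.138 0.99  0.   ]
```

```bash
python3 -m inch '{"slide":[[-0.035,0.115,-0.004],[-0.04,0.115,-0.004],[-0.045,0.11,-0.004],[0,0,0]],"twist":[0,0,0,0]}'|grep -E 'pos|force'
for i in 1 2 3 4; do python3 -m inch '{"slide":[[-0.015,0.032,-0.002],[0,0,0]],"twist":[0,0]}'|grep -E 'pos|force'; done
```

```text
tool_pos: [0.4599, 0.0856, 0.0655]
contact_force: [-0.3, -1.1, 3.3]
tool_pos: [0.4597, 0.0866, 0.0655]
contact_force: [-0.8, -0.7, 4.4]
tool_pos: [0.4594, 0.0879, 0.0655]
contact_force: [-1.1, -2.2, 5.1]
tool_pos: [0.4591, 0.0893, 0.0655]
contact_force: [-2.6, -1.6, 5.3]
tool_pos: [0.459, 0.0908, 0.0655]
contact_force: [-1.6, -2.5, 4.4]
```

```bash
for i in 1 2 3 4 5; do python3 -m inch '{"slide":[[-0.018,0.034,-0.008],[0,0,0]],"twist":[0,0]}'|grep -E 'pos|force'; done
```

```text
tool_pos: [0.4586, 0.0924, 0.0656]
contact_force: [-0.8, -2.7, 1.0]
tool_pos: [0.4584, 0.094, 0.0657]
contact_force: [-0.6, -2.1, -1.9]
tool_pos: [0.4581, 0.0955, 0.0658]
contact_force: [0.0, -1.0, -5.6]
tool_pos: [0.4579, 0.097, 0.0661]
contact_force: [-0.6, -1.9, -8.3]
tool_pos: [0.4578, 0.0985, 0.0667]
contact_force: [-0.1, -1.1, -9.6]
```

```bash
python3 -m inch '{"slide":[[-0.013,0.023,0.02],[0,0,0]],"twist":[0,0]}'|grep -E 'pos|force'; for i in 1 2 3 4; do python3 -m inch '{"slide":[[-0.013,0.022,-0.002],[0,0,0]],"twist":[0,0]}'|grep -E 'pos|force'; done
```

```text
tool_pos: [0.4577, 0.0994, 0.0664]
contact_force: [-3.2, -1.8, -1.5]
tool_pos: [0.4576, 0.1004, 0.0664]
contact_force: [-4.3, -2.9, 1.7]
tool_pos: [0.4575, 0.1014, 0.0664]
contact_force: [-5.7, -2.9, 1.8]
tool_pos: [0.4574, 0.1025, 0.0664]
contact_force: [-4.4, -2.3, 1.1]
tool_pos: [0.4573, 0.1035, 0.0664]
contact_force: [-4.5, -1.9, 2.0]
```

```bash
for i in 1 2 3 4; do python3 -m inch '{"slide":[[-0.01,0.024,-0.003],[0,0,0]],"twist":[0,0]}'|grep -E 'clock|pos|force'; done
```

```text
clock: 38.1
tool_pos: [0.4572, 0.1045, 0.0664]
contact_force: [-4.7, -3.2, 0.7]
clock: 38.3
tool_pos: [0.4572, 0.1054, 0.0664]
contact_force: [-4.4, -3.2, -0.6]
clock: 38.5
tool_pos: [0.4571, 0.1063, 0.0664]
contact_force: [-2.5, -3.0, -1.9]
clock: 38.7
tool_pos: [0.457, 0.1072, 0.0665]
contact_force: [-3.4, -5.5, -2.3]
```

```bash
for i in 1 2; do python3 -m inch '{"slide":[[0,0,0.01]],"twist":[0]}'|grep -E 'force'; done; for i in 1 2; do python3 -m inch '{"slide":[[-0.01,0.024,-0.003],[0,0,0]],"twist":[0,0]}'|grep -E 'clock|pos|force';python3 -m inch '{"slide":[[0,0,0]],"twist":[0]}'|grep -E 'force'; done
```

```text
contact_force: [-4.1, -4.5, 4.2]
contact_force: [-4.8, -3.8, 5.7]
clock: 39.1
tool_pos: [0.4571, 0.1081, 0.0663]
contact_force: [-3.1, -5.1, 3.2]
contact_force: [-3.5, -4.6, 1.6]
clock: 39.4
tool_pos: [0.457, 0.109, 0.0663]
contact_force: [-2.7, -5.8, 2.1]
contact_force: [-3.3, -5.3, 1.1]
```

```bash
python3 -m inch '{"slide":[[0,0,0],[0,0,0],[0,0,0],[0,0,0]],"twist":[0,0,0,0]}' 34|grep -E 'pos|force|open'
python3 -m inch '{"slide":[[0,0,-0.2],[0,0,-0.4],[0,0,-0.6],[0,0,-0.8],[0,0,-0.8]],"twist":[0,0,0,0,0]}'|grep -E 'pos|force'
python3 -m inch '{"slide":[[0.5,0,-0.8],[0.9,0,-0.5],[0.9,0,0],[0.9,0,0],[0.9,0,0]],"twist":[0,0,0,0,0]}'
python3 - <<'E'
from h import *
p,d=cap('scene','s4');s=cv2.imread('pics/s4.png')
cv2.imwrite('pics/c6.png',cv2.convertScaleAbs(cv2.resize(s[135:245,370:500],(709,600),interpolation=cv2.INTER_CUBIC),alpha=1.4))
E
```

```text
tool_pos: [0.4568, 0.1098, 0.0662]
contact_force: [-0.1, 0.7, 0.1]
opening: 0.36
tool_pos: [0.4559, 0.1135, 0.1794]
contact_force: [0.5, 0.5, -0.1]
clock: 40.9
tool_pos: [0.3216, 0.0196, 0.2338]
orientation: [-3.112, -0.019, -2.521]
contact_force: [-0.1, -1.0, -0.1]
opening: 0.367
```

View pics/c6.png

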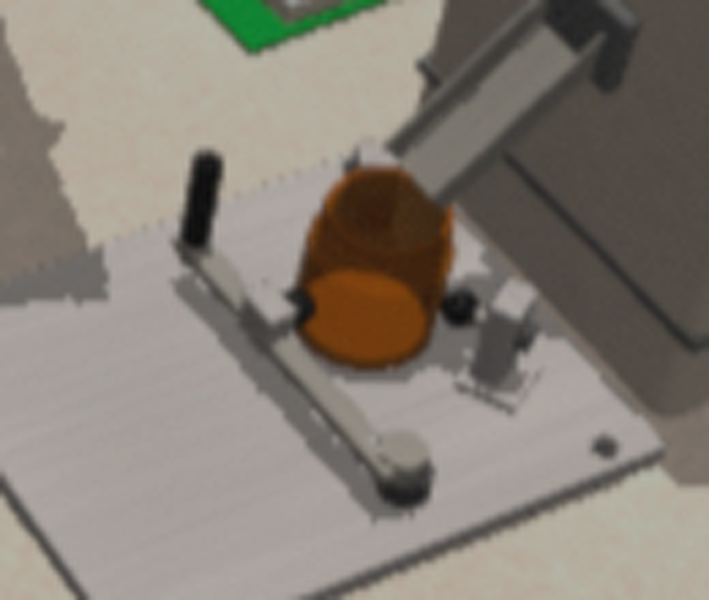

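Run:
```python
from h import *
from scipy.optimize import least_squares
np.set_printoptions(precision=4,suppress=True)
f=lambda u,v:np.array([370+u/5.4545,135+v/5.4545])
a=np.linspace(0,2*np.pi,200)
def res(c):
    q=proj('scene',np.c_[c[0]+.03*np.cos(a),c[1]+.03*np.sin(a),0*a+.0125]);return [q[:,0].min()-f(297,0)[0],q[:,1].max()-f(0,369)[1],q[:,0].max()-f(435,0)[0]]
s=least_squares(res,[.508,.158]);j=s.x;print('jar',Q.T@(j-T0),s.fun)
b3=ray('scene',f(460,307),.040)[:2];b1=ray('scene',C1(440,217),.040)[:2]
print([Q.T@(b-T0) for b in(b1,b3)],[np.linalg.norm(b-j) for b in(b1,b3)])
```

```text
jar [-0.002   0.0005] [-0.5722 -0.0269  0.5683]
[array([-0.0306,  0.0197]), array([0.0303, 0.0183])] [np.float64(0.03439877302571652), np.float64(0.03690082157113033)]
```

```bash
python3 -c "
from h import *
print(r.get_obs()['clock'],r.hand_in())"
```

```text
the job is handed in; nothing more can be done
40.95 None
```

I stood the open amber jar on the deck, slid it back under the chute against both posts, and only then swung the retainer onto it. I let go and handed in at 41 s of the 72 s allowed. There was no verdict, so what follows rests on my own readings.

**Seating:** the first push stopped early, probably jammed on the far post. I freed the jar with an off-centre push. After that, both a central and an off-centre push stopped firmly.

**Retainer:** contact came at about the shut position. Knob force then rose by roughly 0.9 N per mm, as the plunger spring should give. I stopped at an estimated 4–5 N on its bumper. After I opened the jaws, the robot read about zero force.

**Last picture:** the jar stands upright, with the retainer bumper and the far post bumper touching it. The near bumper is hidden. The measured jar-to-post distances, 34 and 37 mm, are slightly under the true 38 mm contact distance. So they support contact on both posts only to within a few millimetres.

**What did not go cleanly:**
- **Push force:** two checking pushes peaked at 10.4 N on the tool, more than I meant. At the worst screw setting (1.6 times) that would be about 16–17 N on one post, so I cannot rule out a brief pass over the 15 N limit.
- **Tool tilt:** an early wrist turn ran into a joint stop and left the tool tilted by 2° for the rest of the job. I saw no effect from it.
- **Pictures:** I viewed 11, one over budget.
- **Other things:** my moves touched none of the other things on the table, but I did not measure their positions again at the end.

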